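# Set the sprung stop pin in the hidden index notch of a stop rail

## Robot

A 6-joint arm with a two-finger parallel gripper is mounted at the origin on the work surface. World frame = base frame: x ahead of the robot, y to its left, z up, the work surface at z = 0. Lengths are in m, angles in rad, forces in N, time in s.
With the tool pointing down it reaches from about 0.225 to 0.875 m from the base axis. Payload 3.4 kg.
Tool frame: the origin (TCP) lies at the very end of the fingers, on their centre line; the grasp point (between the pads) lies 19 mm behind it (grip_depth is the distance from the TCP to the grasp point, in m); x points along the fingers, z is the direction in which the jaws open and shut, and the axes are right-handed (so a half turn about x gives the same grasp; the last joint's range is limited). The gripper opens to 85 mm and grips with 20 to 120 N. Pads are 22 mm wide; open, the fingers measure 114 mm over their backs; the gripper's body (76 mm by 85 mm) begins 54 mm behind the grasp point. The pads swing forward as they close: fully open they stand 13 mm farther back than shut.
Start: joints at [-1.377, 0.276, 1.505, -0, 1.361, -0.121], TCP at [0.178, -0.547, 0.192] pointing down, gripper open.
Joint ranges: [-2.89, 2.89], [-0.75, 2.08], [0.22, 2.7], [-1.18, 4.32], [0.11, 2.71], [-2.7, 2.7]. Speed limits (rad/s): [2.57, 2.57, 3.14, 3.14, 3.14, 3.14].

## Interface

Orientations are given as a unit quaternion [w, x, y, z].
In Python, from rig import get_state, get_image, sign_off, grip_depth gives the robot as it stands. The module is installed in compiled form; this text tells all that it offers.
- The arm moves only by the tool arm_command, never from a script. Its argument "series" is a list of rows, each an object with "dp": the shift along the tool's x, y, z scaled (see below), a list of three; "angular": the turn, a rotation vector about the tool's x, y, z scaled (see below), a list of three; "gripper": the finger opening in mm, from 0 to 85.4. A call has exactly 8 rows; each row shifts and turns the pose as measured when the row begins, along the tool's axes as they then stand; what a row does not reach is not made up. The controller multiplies each number of a shift by 0.12 m and each number of a turn by 90 degrees. A row lasts 1/8 s, in which the tool goes at most 62.5 mm and 10.7 degrees, less where a joint would pass 70% of its speed; a pose out of reach is approached as far as the arm can. A call with a number of a shift or a turn outside -1 to 1 is refused whole. A call with a gripper value outside its range is refused whole. The fingers move at their own pace and stop on an object; "grip_force" is the grip in N (left out, the last holds). Time passes only in rows, so rows that do not move let the fingers close, or fill a call up. It gives the time, the measured TCP pose, the force and the opening at its end, in the units of the state.
- get_state(): the state, without advancing time (a new reading comes with each control period).
- get_image(name): name is "side" or "top" or "wrist"; returns a dict with "image" (384x512x3 uint8, blue, green, red), "depth" (384x512 float32, m along the optical axis (not along the pixel's ray), 0 where there is no reading), "mtx" (3x3 intrinsics, pixels), "view" (4x4, takes a point from world to camera coordinates); the wrist camera has in their place "mount" (4x4, takes a point from camera to tool coordinates, whose origin is the TCP and whose axes are the tool frame's). Camera axes: x right, y up, looking along -z (the intrinsics and any distortion apply to the point x, -y, -z); pixel columns grow to the right and rows downward; lengths in m; the calibration is good to about 2 mm. A picture is of the moment at which its call begins: read the wrist's pose just before it.
- sign_off(): hands the job in, once; it reports no verdict.
The state is a dict: "clock": time; "qpos": joint angles; "qd": joint speeds; "effort": joint torques, N m; "position": TCP position; "ee_rot": TCP orientation; "contact_force": force on the tool from outside, world axes, zero at the start; "moment": the same for the moment, N m; "width": finger opening in m.
Only numpy, scipy, OpenCV 4.12 (cv2) and the standard library are available. Lean on these libraries where they do the work, as an engineer would, in place of code of your own. Each camera call takes 0.05 s, during which the arm holds its last target. There are 200 camera calls.

## Task

Set the length stop for the next batch: take the sprung stop pin with the black knob and orange bands from the wooden stand, let it into the stop rail at the wide entry by the red line, and draw it along the slot with its nose pressed lightly on the bar inside until you feel it drop into the hidden notch, and stop there. Leave it standing upright and free in the notch with its collar flat on the rail's top. The nose is delicate, so never load the pin against the rail with more than about 20 N, and leave the two plug gauges beside it in the stand.

Things in the scene. Friction and masses are not known exactly. Their poses are not given: they have to be found in the camera images.
- pin: Sprung stop pin, 0.15 kg, upright in the stand; round, yaw is meaningless. Origin: centre of the underside of its steel collar (34 mm across, 5 mm thick), z up. Above: neck 16 mm across to z = 15 mm, then the black knob. Below: shank 8 mm across, retaining foot 15 mm across from z = -20 to -23.5 mm, then a round-ended brass nose 6 mm across.
- pin_knob (a point): Centre of the pin's cylindrical black knob with orange bands, 22 mm across and 35 mm tall (grip here), 32 mm above the collar's underside.
- pin_tip (a point): Where the nose's tip is when fully out, 34 mm below the collar's underside (point fixed to the pin). The nose goes in by up to 9 mm against a spring: 3.5 N starts it, then 0.5 N more per mm. That exceeds the pin's weight: let go on the bar beside the notch, the pin stands proud.
- rail: Stop rail fixed on the counter: aluminium housing 70 x 360 mm on a grey base 90 x 380 mm, flat top 58 mm above the counter. Origin: centre of its underside, z up. A slot 11 mm wide runs along its y axis on x = 0, from the entry to y = -75 mm, in a 12 mm top plate. Black rubber lips hide the slot's inside; they give no resistance.
- rail_entry (a point): Centre of the wide entry (22 x 22 mm opening at the slot's +y end, red line beyond it), on the top face at the rail's y = +70 mm; axes as the rail's. The pin's foot passes only here, then runs beneath the top plate. From y = 59 to 54 mm, 45 degree lead-ins narrow to the slot.
- rail_slot_end (a point): Point in the slot, on the top face at y = -70 mm, 5 mm short of its closed end. Inside, 28 mm below the top face, lies a fixed flat oiled steel bar (friction on the nose about 0.2) with one notch across it, 10 mm wide along y, 8 mm deep, centred anywhere from y = +35 to -50 mm. Nose touching the bar: collar 6 mm above the top face. In the notch the nose meets no floor and the collar can sit flat.
- stand: Wooden block 210 x 60 x 45 mm fixed on the counter, origin at the centre of its underside, z up. Three through holes 22 mm wide at x = -70, 0 and +70 mm, y = 0; the pin and two plug gauges hang in them in any order, collars on its top face.
- plug_green: Plug gauge with a green knob in the stand, head, collar and origin like the pin's, plain 15 mm shank. To be left alone.
- plug_blue: Plug gauge with a blue knob in the stand, head, collar and origin like the pin's, plain 15 mm shank. To be left alone.

How it is judged:
On the way:
1. the pin is let into the rail's wide entry, its nose on the bar (horizontal distance between pin and rail_entry below 0.014 m and z of pin in the frame of rail below 0.066 m), for 0.1 s.
At the end, for the whole second after the job is handed in: The stop pin stands free and still in the slot, its nose down in the notch: collar flat on the rail's top (within 1.8 mm), upright within 0.06 rad, on the slot's line within 4 mm and between y = -56 and +41 mm of the rail; both plug gauges stand in the stand within 10 mm of where they were (y of pin in the frame of rail between -0.056 and 0.041 m and x of pin in the frame of rail between -0.004 and 0.004 m and z of pin in the frame of rail between 0.056 and 0.0598 m and angle between pin's own z axis and vertical below 0.06 rad and linear speed of pin below 0.01 m/s and distance of each of plug_green, plug_blue from where it was at the start of the episode below 0.01 m); the robot touches nothing.
It fails at once if the pin is loaded against the rail with more than 20 N (contact force between pin and rail above 20 N).
It fails at once if a plug gauge is moved or pulled out of the stand (distance of any of plug_green, plug_blue from where it was at the start of the episode above 0.02 m).
It also fails if it takes over 54 s, if anything falls off the work surface, if the arm or the gripper's body presses on something with over 40 N, if the wrist force passes 120 N, or if a joint passes its speed limit or range.

## Working session

There is one attempt and no reset: what is moved stays moved. The work goes in short steps, Python scripts to look and compute and a tool call to move; the robot and the scene stay as the last step left them, time stands still between calls to the robot, and variables do not carry over. Pictures are saved under pics/ and viewed, about 8 in all and at most 12, crops included, and the job is handed in when it is done.

Besides the shell and the picture viewer there is one more tool, called after "Emit:" as name([rows], argument=value, ...), one row to a line, values as JSON. arm_command: Moves the arm, as the interface text tells. Its arguments: {"type":"object","properties":{"series":{"type":"array","items":{"type":"object","properties":{"dp":{"type":"array","items":{"type":"number"}},"angular":{"type":"array","items":{"type":"number"}},"gripper":{"type":"number"}}}},"grip_force":{"type":"number"}},"required":["series"]}

```bash
mkdir -p pics; cat > h.py <<'E'
import numpy as np, cv2
from rig import *
from scipy.spatial.transform import Rotation as R
def T(s):
    q=s['ee_rot'];M=np.eye(4);M[:3,:3]=R.from_quat([q[1],q[2],q[3],q[0]]).as_matrix();M[:3,3]=s['position'];return M
def cam(n):
    s=get_state();d=get_image(n)
    C=np.linalg.inv(d['view']) if 'view' in d else T(s)@d['mount']
    d['C']=C;return d
def ray(d,u,v):
    K=d['mtx'];r=np.array([(u-K[0,2])/K[0,0],-(v-K[1,2])/K[1,1],-1.]);return d['C'][:3,3],d['C'][:3,:3]@r
def onz(d,u,v,z):
    o,r=ray(d,u,v);return o+r*(z-o[2])/r[2]
def atd(d,u,v):
    o,r=ray(d,u,v);return o+r*d['depth'][int(v),int(u)]
E
python3 - <<'E'
from h import *
s=get_state();print({k:np.round(v,3) for k,v in s.items()},grip_depth)
print(T(s)[:3,:3].round(3))
a=cam('top');b=cam('side');np.save('top.npy',a,allow_pickle=True);np.save('side.npy',b,allow_pickle=True)
for d in(a,b):print(d['C'].round(3),d['mtx'].round(1),[k for k in d])
cv2.imwrite('pics/1.png',a['image']);cv2.imwrite('pics/2.png',b['image'])
E
```

```text
{'clock': np.float64(0.0), 'qpos': array([-1.377,  0.277,  1.506,  0.   ,  1.361, -0.121]), 'qd': array([-0.001,  0.   , -0.001,  0.001, -0.001,  0.   ]), 'effort': array([-0.0000e+00, -4.1677e+01, -2.4581e+01, -0.0000e+00,  1.1000e-02,
       -0.0000e+00]), 'position': array([ 0.178, -0.546,  0.191]), 'ee_rot': array([ 0.572,  0.416,  0.573, -0.415]), 'contact_force': array([ 0.372, -0.231, -0.716]), 'moment': array([-0.009,  0.01 ,  0.098]), 'width': np.float64(0.086)} 0.0187
[[-0.     0.951  0.31 ]
 [ 0.002  0.31  -0.951]
 [-1.     0.    -0.002]]
[[-0.023  0.997 -0.08   0.467]
 [-1.    -0.023 -0.004 -0.063]
 [-0.006  0.08   0.997  1.049]
 [ 0.     0.     0.     1.   ]] [[433.1   0.  249.3]
 [  0.  433.1 191.4]
 [  0.    0.    1. ]] ['image', 'depth', 'mtx', 'view', 'C']
[[ 0.96   0.209 -0.189  0.346]
 [-0.281  0.669 -0.688 -0.702]
 [-0.017  0.713  0.701  0.744]
 [ 0.     0.     0.     1.   ]] [[483.    0.  254.2]
 [  0.  483.  185.5]
 [  0.    0.    1. ]] ['image', 'depth', 'mtx', 'view', 'C']
```

View pics/1.png

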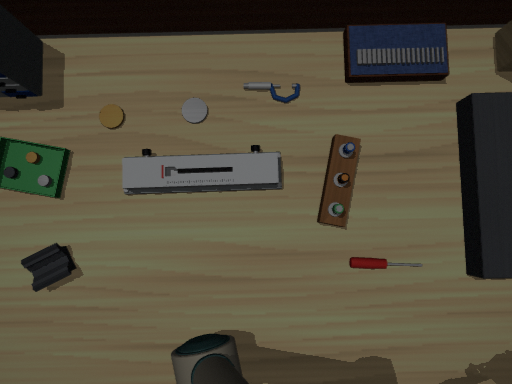

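View pics/2.png

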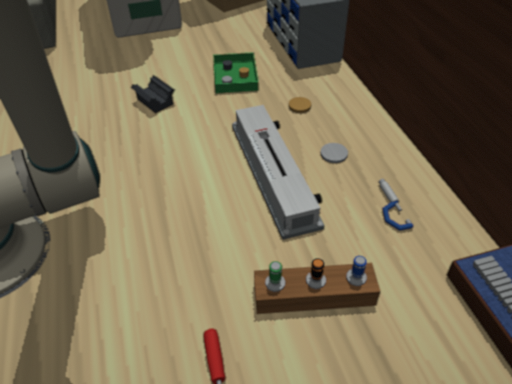

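Top view: rail at about (200,172) with the red line at (163,172) and the slot running right. The pin (orange) is the middle one in the stand at (343,178), with green at (337,210) and blue at (348,148). The side view agrees. Now to measure.

```bash
cat > m.py <<'E'
from h import *
def load(n): return np.load(n,allow_pickle=True).item()
def blob(d,m):
    n,l,st,c=cv2.connectedComponentsWithStats(m.astype(np.uint8)*255)
    return sorted([(int(st[i,4]),c[i].round(1).tolist(),st[i,:4].tolist()) for i in range(1,n) if st[i,4]>5],reverse=True)[:6]
E
python3 - <<'E'
from m import *
for n in('top.npy','side.npy'):
    d=load(n);hsv=cv2.cvtColor(d['image'],cv2.COLOR_BGR2HSV);H,S,V=cv2.split(hsv)
    v,u=np.mgrid[:384,:512];K=d['mtx'];D=d['depth']
    P=np.stack([(u-K[0,2])/K[0,0],-(v-K[1,2])/K[1,1],-np.ones_like(D)],-1)*D[...,None]@d['C'][:3,:3].T+d['C'][:3,3]
    Z=P[...,2]
    print(n)
    for nm,m in(('orange',(H>5)&(H<18)&(S>150)&(V>80)&(Z>.06)),('red',((H<5)|(H>172))&(S>130)&(Z>.04)&(Z<.07))):
        for b in blob(d,m):
            w=m&(u>=b[2][0])&(u<b[2][0]+b[2][2])&(v>=b[2][1])&(v<b[2][1]+b[2][3]);print(nm,b,P[w].mean(0).round(4))
    x,y=P[...,0],P[...,1]
    m=(Z>.048)&(Z<.068)&(x>.4)&(x<.62)&(y>-.15)&(y<.28)&(D>0)
    k=blob(d,m)[0];mm=cv2.connectedComponents(m.astype(np.uint8))[1];mm=mm==np.bincount(mm[mm>0]).argmax()
    print('rail z',np.median(Z[mm]),cv2.minAreaRect(P[mm][:,:2].astype(np.float32)),mm.sum())
    dk=mm&(V<60);print('dark',blob(d,dk)[:2])
    b=blob(d,dk)[0][2];w=dk&(u>=b[0])&(u<b[0]+b[2])&(v>=b[1])&(v<b[1]+b[3])
    q=np.array([onz(d,U,W,.058) for W,U in np.argwhere(w)]);print('slot',cv2.minAreaRect(q[:,:2].astype(np.float32)),cv2.fitLine(q[:,:2].astype(np.float32),2,0,.01,.01).ravel())
    m=(Z>.06)&(Z<.12)&(x>.35)&(x<.62)&(y>-.4)&(y<-.15)
    for b in blob(d,m):
        w=m&(u>=b[2][0])&(u<b[2][0]+b[2][2])&(v>=b[2][1])&(v<b[2][1]+b[2][3])&(Z>.085);print('head',b,P[w].mean(0).round(4),P[w].max(0).round(4),P[w].min(0).round(4))
E
```

```text
top.npy
orange (29, [344.6, 177.3], [342, 175, 6, 6]) [ 0.5702 -0.2709  0.095 ]
red (13, [162.0, 171.0], [162, 165, 1, 13]) [0.5988 0.1412 0.0577]
rail z 0.057189730113344606 ((0.591026782989502, 0.05413566529750824), (0.057861316949129105, 0.3605237603187561), 0.09180474281311035) 3694
dark [(246, [205.5, 169.7], [178, 167, 55, 6]), (9, [266.0, 183.0], [262, 183, 9, 1])]
slot ((0.5995146632194519, 0.04180051013827324), (0.010753538459539413, 0.12489785999059677), 0.7776896357536316) [ 0.01179067 -0.9999305   0.5993577   0.04066795]
head (106, [343.0, 178.0], [337, 173, 13, 11]) [ 0.5699 -0.2699  0.094 ] [ 0.5803 -0.2599  0.0986] [ 0.5599 -0.2809  0.0859]
head (102, [337.6, 208.5], [332, 204, 12, 10]) [ 0.5018 -0.2548  0.0941] [ 0.5117 -0.2446  0.0984] [ 0.4916 -0.2652  0.0852]
side.npy
orange (63, [317.4, 262.8], [313, 259, 10, 8]) [ 0.5692 -0.2713  0.0967]
rail z 0.05871570874602383 ((0.5920979380607605, 0.05331753194332123), (0.058945100754499435, 0.36366933584213257), 0.7054465413093567) 3149
dark [(108, [274.9, 157.3], [265, 139, 20, 36])]
slot ((0.5988062620162964, 0.045984622091054916), (0.005996468476951122, 0.12142816931009293), 0.3144749701023102) [ 0.00861654 -0.99996287  0.5984652   0.04157237]
head (268, [317.0, 269.0], [310, 258, 15, 23]) [ 0.5686 -0.2738  0.0946] [ 0.5799 -0.2603  0.0999] [ 0.5591 -0.283   0.085 ]
head (264, [275.2, 271.6], [269, 261, 14, 23]) [ 0.5009 -0.2589  0.0943] [ 0.5129 -0.2453  0.0996] [ 0.4906 -0.2677  0.0853]
```

Emit:
arm_command([
  {"dp": [0, 0.4, -0.1], "angular": [0.1, 0, 0], "gripper": 85},
  {"dp": [0, 0.4, -0.2], "angular": [0.1, 0, 0], "gripper": 85},
  {"dp": [0, 0.4, -0.28], "angular": [0, 0, 0], "gripper": 85},
  {"dp": [0, 0.4, -0.28], "angular": [0, 0, 0], "gripper": 85},
  {"dp": [0, 0.4, -0.28], "angular": [0, 0, 0], "gripper": 85},
  {"dp": [0, 0.4, -0.28], "angular": [0, 0, 0], "gripper": 85},
  {"dp": [0, 0.4, -0.28], "angular": [0, 0, 0], "gripper": 85},
  {"dp": [0, 0.2, -0.28], "angular": [0, 0, 0], "gripper": 85},
])

```text
clock: 1.1
position: [0.538, -0.2856, 0.1872]
ee_rot: [0.493, 0.505, 0.497, -0.504]
contact_force: [-0.6, 0.3, 0.2]
width: 0.085
```

```bash
cat > go.py <<'E'
from h import *
import sys
def to(p,yaw=None):
    s=get_state();M=T(s)
    print('t',round(float(s['clock']),2),'pos',np.round(s['position'],4),'F',np.round(s['contact_force'],1),'w',round(float(s['width']),4))
    print('x',M[:3,0].round(3),'z',M[:3,2].round(4))
    print('dp',(M[:3,:3].T@(np.array(p)-s['position'])/.12).round(3))
    x,z=np.array([0,0,-1.]),np.array([-.0103,-1,0]) ;x=x;z=z/np.linalg.norm(z);z=np.array([.0103,-1,0.])
    G=np.stack([x,np.cross(z,x),z],1);U,_,V=np.linalg.svd(G);G=U@V
    print('ang',(R.from_matrix(M[:3,:3].T@G).as_rotvec()/np.pi*2).round(3))
if __name__=='__main__': to([float(a) for a in sys.argv[1:4]])
E
python3 go.py .57 -.27 .15
```

```text
t 1.1 pos [ 0.538  -0.2856  0.1872] F [-0.6  0.3  0.2] w 0.085
x [-0.004  0.004 -1.   ] z [-0.0181 -0.9998 -0.0043]
dp [ 0.309  0.265 -0.133]
ang [-0.018 -0.003  0.002]
```

Emit:
arm_command([
  {"dp": [0, 0.26, -0.13], "angular": [-0.018, 0, 0], "gripper": 85},
  {"dp": [0, 0, 0], "angular": [0, 0, 0], "gripper": 85},
  {"dp": [0, 0, 0], "angular": [0, 0, 0], "gripper": 85},
  {"dp": [0, 0, 0], "angular": [0, 0, 0], "gripper": 85},
  {"dp": [0, 0, 0], "angular": [0, 0, 0], "gripper": 85},
  {"dp": [0, 0, 0], "angular": [0, 0, 0], "gripper": 85},
  {"dp": [0, 0, 0], "angular": [0, 0, 0], "gripper": 85},
  {"dp": [0, 0, 0], "angular": [0, 0, 0], "gripper": 85},
])

```text
clock: 2.1
position: [0.5682, -0.2688, 0.1855]
ee_rot: [0.499, 0.497, 0.506, -0.498]
contact_force: [0.0, -0.8, -0.6]
width: 0.0852
```

```bash
python3 - <<'E'
from m import *
d=cam('wrist');cv2.imwrite('pics/3.png',d['image']);np.save('w1.npy',d,allow_pickle=True)
H,S,V=cv2.split(cv2.cvtColor(d['image'],cv2.COLOR_BGR2HSV))
print(d['mount'].round(3),d['mtx'].round(0).tolist())
for b in blob(d,(H>5)&(H<18)&(S>150)&(V>80)):print(b,onz(d,*b[1],.0945),atd(d,*b[1]))
E
python3 go.py .57 -.27 .058
```

```text
[[ 0.001  0.296 -0.955 -0.182]
 [ 0.001  0.955  0.296  0.076]
 [ 1.    -0.001  0.     0.   ]
 [ 0.     0.     0.     1.   ]] [[337.0, 0.0, 255.0], [0.0, 337.0, 193.0], [0.0, 0.0, 1.0]]
(257, [257.6, 180.0], [249, 172, 18, 17]) [ 0.57026225 -0.2708188   0.0945    ] [ 0.57097457 -0.27080446  0.09706803]
(140, [297.3, 307.4], [275, 304, 46, 10]) [ 0.44551385 -0.31036101  0.0945    ] [ 0.38729039 -0.32229935  0.01534923]
(30, [255.5, 167.5], [247, 165, 20, 8]) [ 0.58095699 -0.26892011  0.0945    ] [ 0.580807   -0.26891924  0.09387005]
(28, [332.0, 308.6], [324, 307, 18, 4]) [ 0.44475318 -0.34331592  0.0945    ] [ 0.38396095 -0.36569974  0.01216987]
(7, [268.3, 171.3], [267, 170, 3, 4]) [ 0.57787524 -0.27958236  0.0945    ] [ 0.57703884 -0.27970904  0.09114658]
t 2.15 pos [ 0.5682 -0.2687  0.1855] F [ 0.1 -0.7 -0.5] w 0.0852
x [-0.008  0.006 -1.   ] z [ 0.0116 -0.9999 -0.0062]
dp [1.062 0.023 0.017]
ang [ 0.001 -0.004  0.005]
```

View pics/3.png

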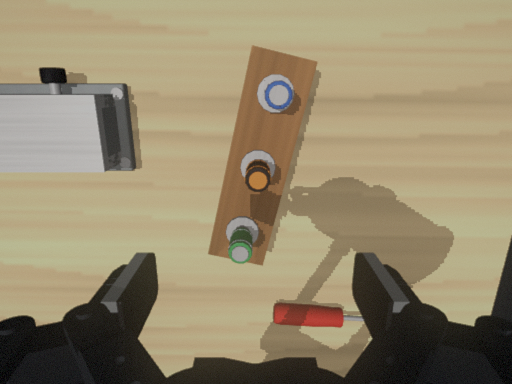

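Wrist view: the pin's orange cap is at (258,180) between blue (278,95) and green (240,250), with the fingers clear on either side. Descending.

Emit:
arm_command([
  {"dp": [0.2, 0.02, 0.015], "angular": [0, -0.004, 0.005], "gripper": 85},
  {"dp": [0.2, 0, 0], "angular": [0, 0, 0], "gripper": 85},
  {"dp": [0.2, 0, 0], "angular": [0, 0, 0], "gripper": 85},
  {"dp": [0.2, 0, 0], "angular": [0, 0, 0], "gripper": 85},
  {"dp": [0.15, 0, 0], "angular": [0, 0, 0], "gripper": 85},
  {"dp": [0, 0, 0], "angular": [0, 0, 0], "gripper": 85},
  {"dp": [0, 0, 0], "angular": [0, 0, 0], "gripper": 85},
  {"dp": [0, 0, 0], "angular": [0, 0, 0], "gripper": 85},
])

```text
clock: 3.15
position: [0.5729, -0.2715, 0.071]
ee_rot: [0.505, 0.497, 0.501, -0.497]
contact_force: [-0.5, 1.5, 0.4]
width: 0.0848
```

```bash
python3 go.py .57 -.2705 .058
```

```text
t 3.15 pos [ 0.5729 -0.2715  0.071 ] F [-0.5  1.5  0.4] w 0.0848
x [ 0.005 -0.003 -1.   ] z [ 0.0121 -0.9999  0.0033]
dp [ 0.108 -0.024 -0.009]
ang [ 0.001  0.002 -0.003]
```

Emit:
arm_command([
  {"dp": [0.108, -0.024, -0.01], "angular": [0, 0.002, -0.003], "gripper": 85},
  {"dp": [0, 0, 0], "angular": [0, 0, 0], "gripper": 85},
  {"dp": [0, 0, 0], "angular": [0, 0, 0], "gripper": 40},
  {"dp": [0, 0, 0], "angular": [0, 0, 0], "gripper": 30},
  {"dp": [0, 0, 0], "angular": [0, 0, 0], "gripper": 15},
  {"dp": [0, 0, 0], "angular": [0, 0, 0], "gripper": 15},
  {"dp": [0, 0, 0], "angular": [0, 0, 0], "gripper": 15},
  {"dp": [0, 0, 0], "angular": [0, 0, 0], "gripper": 15},
], grip_force=35)

```text
clock: 4.15
position: [0.5708, -0.2708, 0.0589]
ee_rot: [0.504, 0.497, 0.502, -0.497]
contact_force: [0.3, -0.5, -1.1]
width: 0.0151
```

```bash
python3 go.py .57 -.2705 .058
```

```text
t 4.15 pos [ 0.5708 -0.2708  0.0589] F [ 0.3 -0.5 -1.1] w 0.0151
x [ 0.003 -0.002 -1.   ] z [ 0.0121 -0.9999  0.0016]
dp [ 0.007 -0.006 -0.003]
ang [ 0.001  0.001 -0.002]
```

```bash
python3 - <<'E'
from m import *
d=cam('wrist');e=cam('side');cv2.imwrite('pics/4.png',np.hstack([d['image'][100:384,100:420],cv2.resize(e['image'][200:342,220:400],None,fx=2,fy=2)]))
E
python3 go.py .57 -.2705 .058
```

```text
t 4.25 pos [ 0.5708 -0.2709  0.0588] F [-0.4  0.4 -0.3] w 0.0153
x [ 0.003 -0.002 -1.   ] z [ 0.0121 -0.9999  0.0016]
dp [ 0.007 -0.006 -0.003]
ang [ 0.001  0.001 -0.002]
```

View pics/4.png

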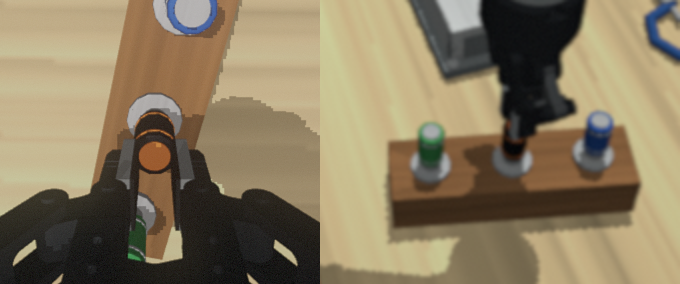

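The pin's knob looks to be between the pads, but the width reading (15 mm) disagrees with the 22 mm knob. I'll check with depth.

```bash
python3 - <<'E'
from m import *
d=cam('wrist')
Ti=np.linalg.inv(T(get_state()))
np.set_printoptions(linewidth=200)
for v in(225,235,245,255,265,275,290):
    print(v,[(u,tuple(((Ti[:3,:3]@atd(d,u,v)+Ti[:3,3])*1000).round().astype(int).tolist())) for u in range(215,300,7)])
E
```

```text
225 [(215, (14, -6, -25)), (222, (14, -6, -20)), (229, (8, -3, -15)), (236, (-9, 4, -10)), (243, (-22, 9, -6)), (250, (-25, 11, -2)), (257, (-25, 11, 1)), (264, (-22, 9, 5)), (271, (-11, 5, 9)), (278, (9, -3, 14)), (285, (14, -6, 19)), (292, (15, -6, 24)), (299, (14, -6, 28))]
235 [(215, (13, -12, -25)), (222, (13, -12, -20)), (229, (14, -12, -16)), (236, (-25, 5, -9)), (243, (-33, 9, -5)), (250, (-36, 10, -2)), (257, (-37, 10, 1)), (264, (-34, 9, 5)), (271, (-28, 6, 8)), (278, (14, -12, 15)), (285, (13, -12, 19)), (292, (14, -12, 24)), (299, (58, -33, 35))]
245 [(215, (14, -20, -25)), (222, (-49, 11, -14)), (229, (-49, 11, -11)), (236, (-50, 12, -8)), (243, (-38, 6, -5)), (250, (-38, 6, -2)), (257, (-38, 6, 1)), (264, (-37, 5, 5)), (271, (-42, 8, 8)), (278, (-49, 11, 10)), (285, (-49, 11, 13)), (292, (13, -19, 24)), (299, (59, -41, 35))]
255 [(215, (-51, 7, -17)), (222, (-59, 11, -13)), (229, (-58, 11, -10)), (236, (-59, 12, -7)), (243, (-37, 0, -5)), (250, (-37, 0, -2)), (257, (-38, 1, 1)), (264, (-36, 0, 5)), (271, (-44, 4, 8)), (278, (-60, 12, 10)), (285, (-58, 11, 13)), (292, (-
[... 193 characters left out ...]
(264, (-37, -5, 5)), (271, (-45, -1, 8)), (278, (-66, 11, 9)), (285, (-66, 11, 12)), (292, (-59, 7, 16)), (299, (-60, 8, 18))]
275 [(215, (-67, 8, -15)), (222, (-74, 11, -12)), (229, (-75, 12, -9)), (236, (-62, 4, -7)), (243, (14, -41, -7)), (250, (15, -41, -3)), (257, (14, -41, 2)), (264, (13, -40, 6)), (271, (-46, -5, 8)), (278, (-74, 12, 9)), (285, (-74, 12, 11)), (292, (-75, 12, 14)), (299, (-68, 8, 17))]
290 [(215, (-86, 13, -13)), (222, (-86, 13, -10)), (229, (-77, 7, -9)), (236, (-63, -2, -7)), (243, (14, -52, -7)), (250, (13, -52, -3)), (257, (14, -52, 2)), (264, (14, -53, 7)), (271, (15, -53, 11)), (278, (-77, 7, 9)), (285, (-85, 12, 10)), (292, (-85, 12, 13)), (299, (-85, 12, 15))]
```

Emit:
arm_command([
  {"dp": [0, 0, 0], "angular": [0, 0, 0], "gripper": 5},
  {"dp": [0, 0, 0], "angular": [0, 0, 0], "gripper": 5},
  {"dp": [0, 0, 0], "angular": [0, 0, 0], "gripper": 5},
  {"dp": [0, 0, 0], "angular": [0, 0, 0], "gripper": 5},
  {"dp": [0, 0, 0], "angular": [0, 0, 0], "gripper": 5},
  {"dp": [0, 0, 0], "angular": [0, 0, 0], "gripper": 5},
  {"dp": [0, 0, 0], "angular": [0, 0, 0], "gripper": 5},
  {"dp": [0, 0, 0], "angular": [0, 0, 0], "gripper": 5},
])

```text
clock: 5.3
position: [0.5707, -0.2708, 0.0588]
ee_rot: [0.504, 0.497, 0.502, -0.497]
contact_force: [0.3, 0.5, 0.1]
width: 0.0049
```

```bash
python3 go.py .57 -.2705 .058
```

```text
t 5.3 pos [ 0.5707 -0.2708  0.0588] F [0.3 0.5 0.1] w 0.0049
x [ 0.002 -0.002 -1.   ] z [ 0.0121 -0.9999  0.0015]
dp [ 0.006 -0.006 -0.003]
ang [ 0.001  0.001 -0.002]
```

The depth says the fingers end about 12 mm above the knob top, so they closed above it, roughly 47 mm behind the reported TCP. A closer look from the side and wrist cameras should confirm this.

```bash
python3 - <<'E'
from m import *
d=cam('wrist');e=cam('side')
s=get_state();Ti=np.linalg.inv(T(s))
for n,x in(('w',d),('s',e)):
    v,u=np.mgrid[:384,:512];K=x['mtx'];D=x['depth']
    P=np.stack([(u-K[0,2])/K[0,0],-(v-K[1,2])/K[1,1],-np.ones_like(D)],-1)*D[...,None]@x['C'][:3,:3].T+x['C'][:3,3]
    Q=P@Ti[:3,:3].T+Ti[:3,3]
    m=(D>0)&(abs(Q[...,1])<.016)&(abs(Q[...,2])<.05)&(Q[...,0]<.02)&(Q[...,0]>-.12)
    q=Q[m]*1000
    for a in range(-110,10,8):
        w=q[(q[:,0]>=a)&(q[:,0]<a+8)]
        if len(w):print(n,a,len(w),'y',w[:,1].min().round(),w[:,1].max().round(),'z',np.percentile(w[:,2],[0,25,50,75,100]).round())
cv2.imwrite('pics/5.png',np.hstack([cv2.resize(d['image'][180:330,180:330],None,fx=2.6,fy=2.6),cv2.resize(e['image'][190:320,250:380],(390,390))]))
E
```

```text
w -110 4025 y -8.0 16.0 z [-50. -35.   6.  36.  50.]
w -102 6849 y -10.0 14.0 z [-44. -29.   5.  29.  46.]
w -94 3894 y -12.0 15.0 z [-39. -22.   0.  23.  40.]
w -86 1469 y -8.0 15.0 z [-33. -11.  -4.  12.  34.]
w -78 951 y -11.0 13.0 z [-16.  -4.  -2.   4.  16.]
w -70 762 y -4.0 12.0 z [-16.  -8.   3.   9.  16.]
w -62 621 y 6.0 12.0 z [-16. -10.  -2.   9.  16.]
w -54 511 y -11.0 12.0 z [-16.  -8.   3.   9.  16.]
w -46 193 y -7.0 12.0 z [-14.  -2.  -0.   3.  14.]
w -38 611 y -11.0 12.0 z [-11.  -1.  -0.   2.  11.]
w -30 206 y 2.0 11.0 z [-11.  -5.  -0.   4.  10.]
w -22 222 y 2.0 11.0 z [-11.  -5.  -0.   5.  10.]
w -14 230 y -1.0 11.0 z [-11.  -6.  -0.   5.  11.]
w -6 39 y 6.0 11.0 z [-9. -4. -0.  3.  8.]
w 2 1057 y -10.0 16.0 z [-17. -10.  -0.   9.  16.]
s -110 77 y -15.0 7.0 z [-43.  -5.  17.  19.  49.]
s -102 66 y -13.0 8.0 z [-42.  -6.  18.  25.  42.]
s -94 94 y -14.0 8.0 z [-36.   6.  14.  18.  36.]
s -86 27 y -13.0 -7.0 z [-27.  -8.  -5.  14.  18.]
s -78 20 y -11.0 -6.0 z [-7. -4. -2. 10. 15.]
s -70 35 y -11.0 -2.0 z [-10.  -2.   8.  10.  17.]
s -62 46 y -12.0 7.0 z [-9.  5. 11. 16. 17.]
s -54 42 y -11.0 8.0 z [-7.  6. 11. 15. 17.]
s -46 23 y -11.0 7.0 z [-6. -2.  9.  9. 14.]
s -38 45 y -12.0 8.0 z [-6.  6.  9. 10. 12.]
s -30 36 y -11.0 7.0 z [-2.  4.  9. 10. 12.]
s -22 35 y -11.0 7.0 z [-0.  6.  8. 10. 12.]
s -14 43 y -12.0 8.0 z [-6.  5.  8. 10. 12.]
s -6 14 y -11.0 4.0 z [-3.  6.  8. 10. 10.]
s 2 148 y -16.0 16.0 z [-15.   2.   7.  11.  18.]
```

View pics/5.png

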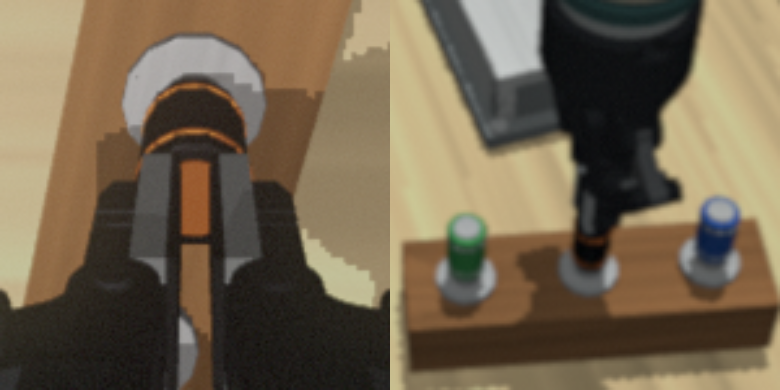

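Confirmed: the fingertips are really about 45 mm short of the reported TCP and just above the knob. I'll pin the offset down, open and descend using the true tip.

```bash
python3 - <<'E'
from m import *
d=cam('wrist');s=get_state();Ti=np.linalg.inv(T(s))
v,u=np.mgrid[:384,:512];K=d['mtx'];D=d['depth']
P=np.stack([(u-K[0,2])/K[0,0],-(v-K[1,2])/K[1,1],-np.ones_like(D)],-1)*D[...,None]@d['C'][:3,:3].T+d['C'][:3,3]
Q=(P@Ti[:3,:3].T+Ti[:3,3])*1000
for c in(233,237,241,245,248,263,267,271,275,279):print(c,[tuple(Q[r,c].round(0).astype(int).tolist()) for r in range(234,256,2)])
E
```

```text
233 [(9, -10, -13), (14, -13, -13), (14, -15, -14), (-24, 2, -11), (-32, 5, -10), (-32, 4, -10), (-34, 4, -10), (-53, 12, -9), (-54, 11, -9), (-56, 12, -9), (-58, 11, -9)]
237 [(-28, 7, -9), (-31, 7, -8), (-33, 7, -8), (-45, 12, -8), (-47, 12, -8), (-49, 12, -7), (-50, 11, -7), (-53, 12, -7), (-55, 12, -7), (-56, 12, -7), (-58, 12, -7)]
241 [(-32, 9, -6), (-34, 9, -6), (-35, 8, -6), (-45, 12, -6), (-48, 12, -6), (-49, 12, -6), (-51, 12, -6), (-52, 11, -6), (-55, 12, -5), (-56, 11, -5), (-58, 12, -5)]
245 [(-34, 10, -4), (-36, 10, -4), (-35, 8, -4), (-44, 11, -4), (-46, 11, -4), (-48, 11, -4), (-50, 11, -4), (-52, 11, -4), (-54, 11, -4), (-56, 11, -4), (-58, 11, -4)]
248 [(-35, 10, -3), (-36, 10, -3), (-37, 9, -3), (-45, 12, -3), (-46, 11, -3), (-48, 11, -3), (-51, 12, -3), (-52, 11, -3), (-55, 12, -3), (-56, 12, -2), (-57, 11, -2)]
263 [(-34, 10, 4), (-36, 9, 4), (-35, 8, 4), (-45, 12, 4), (-47, 12, 4), (-49, 12, 4), (-51, 12, 4), (-52, 11, 4), (-182, 76, 0), (-56, 11, 4), (-59, 12, 4)]
267 [(-31, 9, 6), (-34, 9, 6), (-35, 8, 6), (-45, 12, 6), (-47, 12, 6), (-49, 12, 6), (-51, 12, 6), (-53, 12, 5), (-54, 11, 5), (-57, 12, 5), (-57, 11, 5)]
271 [(-27, 7, 8), (-31, 7, 8), (-32, 7, 8), (-46, 12, 7), (-47, 12, 7), (-49, 12, 7), (-51, 12, 7), (-53, 12, 7), (-55, 12, 7), (-56, 12, 7), (-58, 11, 7)]
275 [(9, -9, 13), (14, -13, 13), (13, -14, 13), (14, -16, 13), (-46, 11, 9), (-49, 12, 9), (-51, 12, 9), (-52, 12, 9), (-55, 12, 9), (-55, 11, 9), (-58, 12, 9)]
279 [(14, -12, 16), (14, -13, 16), (14, -14, 16), (14, -16, 16), (14, -17, 16), (13, -18, 16), (14, -20, 16), (14, -21, 16), (-45, 7, 11), (-49, 8, 11), (-50, 7, 11)]
```

Emit:
arm_command([
  {"dp": [0, 0, 0], "angular": [0, 0, 0], "gripper": 85},
  {"dp": [0, 0, 0], "angular": [0, 0, 0], "gripper": 85},
  {"dp": [0, 0, 0], "angular": [0, 0, 0], "gripper": 85},
  {"dp": [0, 0, 0], "angular": [0, 0, 0], "gripper": 85},
  {"dp": [0, 0, 0], "angular": [0, 0, 0], "gripper": 85},
  {"dp": [0, 0, 0], "angular": [0, 0, 0], "gripper": 85},
  {"dp": [0, 0, 0], "angular": [0, 0, 0], "gripper": 85},
  {"dp": [0, 0, 0], "angular": [0, 0, 0], "gripper": 85},
])

```text
clock: 6.45
position: [0.5707, -0.2708, 0.0588]
ee_rot: [0.504, 0.497, 0.502, -0.497]
contact_force: [-0.4, 0.5, -0.2]
width: 0.0851
```

Emit:
arm_command([
  {"dp": [0.13, -0.005, 0], "angular": [0, 0, 0], "gripper": 85},
  {"dp": [0.13, 0, 0], "angular": [0, 0, 0], "gripper": 85},
  {"dp": [0.13, 0, 0], "angular": [0, 0, 0], "gripper": 85},
  {"dp": [0.03, 0, 0], "angular": [0, 0, 0], "gripper": 85},
  {"dp": [0, 0, 0], "angular": [0, 0, 0], "gripper": 85},
  {"dp": [0, 0, 0], "angular": [0, 0, 0], "gripper": 85},
  {"dp": [0, 0, 0], "angular": [0, 0, 0], "gripper": 85},
  {"dp": [0, 0, 0], "angular": [0, 0, 0], "gripper": 85},
])

```text
clock: 7.45
position: [0.5701, -0.2708, 0.0043]
ee_rot: [0.504, 0.497, 0.502, -0.497]
contact_force: [0.1, 0.3, 0.3]
width: 0.0851
```

```bash
python3 go.py .57 -.2705 .0135
```

```text
t 7.45 pos [ 0.5701 -0.2708  0.0043] F [0.1 0.3 0.3] w 0.0851
x [ 0.002 -0.001 -1.   ] z [ 0.0121 -0.9999  0.0011]
dp [-0.077 -0.    -0.003]
ang [ 0.001  0.001 -0.001]
```

Emit:
arm_command([
  {"dp": [-0.077, 0, 0], "angular": [0, 0, 0], "gripper": 85},
  {"dp": [0, 0, 0], "angular": [0, 0, 0], "gripper": 85},
  {"dp": [0, 0, 0], "angular": [0, 0, 0], "gripper": 50},
  {"dp": [0, 0, 0], "angular": [0, 0, 0], "gripper": 15},
  {"dp": [0, 0, 0], "angular": [0, 0, 0], "gripper": 15},
  {"dp": [0, 0, 0], "angular": [0, 0, 0], "gripper": 15},
  {"dp": [0, 0, 0], "angular": [0, 0, 0], "gripper": 15},
  {"dp": [0, 0, 0], "angular": [0, 0, 0], "gripper": 15},
], grip_force=35)

```text
clock: 8.45
position: [0.5705, -0.2709, 0.0152]
ee_rot: [0.504, 0.497, 0.502, -0.497]
contact_force: [-0.8, -0.3, 1.0]
width: 0.021
```

```bash
python3 go.py .57 -.2705 .0135
```

```text
t 8.45 pos [ 0.5705 -0.2709  0.0152] F [-0.8 -0.3  1. ] w 0.021
x [ 0.003 -0.002 -1.   ] z [ 0.0121 -0.9999  0.0018]
dp [ 0.014 -0.004 -0.004]
ang [ 0.001  0.001 -0.002]
```

Gripped at 21 mm. Lifting.

Emit:
arm_command([
  {"dp": [-0.08, 0, 0], "angular": [0, 0, 0], "gripper": 15},
  {"dp": [-0.15, 0, 0], "angular": [0, 0, 0], "gripper": 15},
  {"dp": [-0.15, 0, 0], "angular": [0, 0, 0], "gripper": 15},
  {"dp": [-0.15, 0, 0], "angular": [0, 0, 0], "gripper": 15},
  {"dp": [-0.15, 0, 0], "angular": [0, 0, 0], "gripper": 15},
  {"dp": [-0.05, 0, -0.15], "angular": [0, 0, 0], "gripper": 15},
  {"dp": [0, 0.03, -0.3], "angular": [0, 0, 0], "gripper": 15},
  {"dp": [0, 0.03, -0.3], "angular": [0, 0, 0], "gripper": 15},
])

```text
clock: 9.45
position: [0.5746, -0.1779, 0.1054]
ee_rot: [0.502, 0.498, 0.502, -0.498]
contact_force: [0.8, -0.1, -1.9]
width: 0.0212
```

```bash
python3 go.py .598 .124 .105
```

```text
t 9.45 pos [ 0.5746 -0.1779  0.1054] F [ 0.8 -0.1 -1.9] w 0.0212
x [ 0.     0.001 -1.   ] z [ 7.6e-03 -1.0e+00 -8.0e-04]
dp [ 0.005  0.214 -2.514]
ang [-0.002 -0.001 -0.   ]
```

Emit:
arm_command([
  {"dp": [0, 0.035, -0.38], "angular": [0, 0, 0], "gripper": 15},
  {"dp": [0, 0.035, -0.38], "angular": [0, 0, 0], "gripper": 15},
  {"dp": [0, 0.035, -0.38], "angular": [0, 0, 0], "gripper": 15},
  {"dp": [0, 0.035, -0.38], "angular": [0, 0, 0], "gripper": 15},
  {"dp": [0, 0.035, -0.38], "angular": [0, 0, 0], "gripper": 15},
  {"dp": [0, 0.03, -0.3], "angular": [0, 0, 0], "gripper": 15},
  {"dp": [0, 0, -0.12], "angular": [0, 0, 0], "gripper": 15},
  {"dp": [0, 0, 0], "angular": [0, 0, 0], "gripper": 15},
])

```text
clock: 10.45
position: [0.5881, 0.1207, 0.1029]
ee_rot: [0.499, 0.495, 0.508, -0.498]
contact_force: [-0.0, 0.2, -0.9]
width: 0.0211
```

```bash
python3 - <<'E'
from m import *
from go import to
to([.598,.124,.105])
d=cam('wrist');e=cam('side');np.save('w2.npy',d,allow_pickle=True);np.save('s2.npy',e,allow_pickle=True)
cv2.imwrite('pics/6.png',np.hstack([d['image'][60:384,80:420],cv2.resize(e['image'][60:222,180:340],None,fx=2,fy=2)]))
E
```

```text
t 10.45 pos [0.5881 0.1207 0.1029] F [-0.   0.2 -0.9] w 0.0211
x [-0.011  0.006 -1.   ] z [ 0.0138 -0.9999 -0.0059]
dp [-0.018  0.083 -0.027]
ang [ 0.002 -0.004  0.007]
```

View pics/6.png

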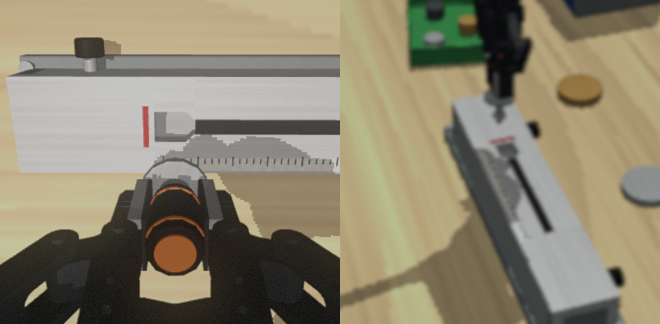

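Wrist view: the red line is at crop (146,127), i.e. full (226,187). The entry square is centred near full (255,185), and the dark slot runs right from x=275 at row 187. The pin is held upright in the pads.

```bash
python3 - <<'E'
from m import *
d=load('w2.npy');H,S,V=cv2.split(cv2.cvtColor(d['image'],cv2.COLOR_BGR2HSV))
v,u=np.mgrid[:384,:512];reg=(v>150)&(v<215)
dk=reg&(V<70)&(u>270)
b=blob(d,dk)[0];print(b)
w=dk&(u>=b[2][0])&(v>=b[2][1])&(v<b[2][1]+b[2][3])&(u<b[2][0]+b[2][2])
for us in((280,350),(350,430),(430,500)):
    ww=w&(u>=us[0])&(u<us[1])
    if ww.any():print('slot',np.mean([onz(d,U,W,.058) for W,U in np.argwhere(ww)],0).round(4), ww.sum())
print('slot start/end',onz(d,b[2][0],187,.058),onz(d,b[2][0]+b[2][2],187,.058))
rd=reg&((H<6)|(H>172))&(S>110);b=blob(d,rd)[0];print('red',b,onz(d,*b[1],.058))
q=np.array([onz(d,U,W,.058) for W,U in np.argwhere(rd)]);print('red dir',q.min(0),q.max(0))
print('V row 185',V[185,228:285].tolist());print('V col 255',V[160:212,255].tolist(),V[160:212,245].tolist())
# collar of the pin: bright ellipse
Ti=np.linalg.inv(T(get_state()))
for r in range(212,262,5):
    print(r,[tuple(((Ti[:3,:3]@atd(d,c,r)+Ti[:3,3])*1000).round().astype(int).tolist()) for c in range(216,297,8)])
E
```

```text
(1527, [375.0, 187.5], [279, 181, 179, 13])
slot [0.5981 0.0752 0.058 ] 549
slot [0.5989 0.028  0.058 ] 703
slot [ 0.6   -0.011  0.058] 291
slot start/end [0.59804811 0.10381671 0.058     ] [ 0.60014117 -0.02083422  0.058     ]
red (182, [225.4, 186.3], [223, 167, 6, 40]) [0.59793018 0.1413115  0.058     ]
red dir [0.58324715 0.13957244 0.058     ] [0.61179576 0.14291799 0.058     ]
V row 185 [184, 196, 196, 198, 197, 197, 147, 116, 126, 131, 129, 130, 128, 129, 129, 129, 129, 133, 167, 173, 174, 174, 174, 175, 173, 172, 175, 173, 174, 173, 175, 173, 174, 174, 172, 172, 175, 174, 175, 173, 174, 174, 174, 172, 175, 175, 174, 113, 72, 71, 74, 72, 69, 69, 70, 68, 71]
V col 255 [197, 197, 196, 195, 193, 191, 193, 194, 195, 198, 198, 192, 181, 179, 179, 177, 179, 174, 177, 176, 172, 174, 174, 176, 173, 173, 174, 174, 174, 176, 178, 178, 177, 175, 141, 127, 118, 110, 104, 107, 102, 117, 185, 191, 194, 194, 193, 193, 192, 191, 183, 152] [196, 197, 196, 194, 194, 192, 193, 194, 195, 199, 197, 184, 145, 130, 133, 136, 137, 133, 135, 134, 132, 132, 133, 134, 131, 133, 132, 135, 136, 135, 136, 
[... 1086 characters left out ...]
(103, -55, 29), (102, -55, 37)]
242 [(-47, 11, -18), (-47, 11, -15), (-35, 6, -12), (-35, 6, -8), (-39, 7, -4), (-38, 7, -1), (-37, 7, 3), (-35, 6, 7), (-46, 11, 10), (-47, 11, 13), (103, -60, 37)]
247 [(-51, 11, -18), (-50, 11, -14), (-34, 3, -12), (-38, 5, -8), (-50, 11, -4), (-53, 12, -1), (-48, 10, 3), (-35, 3, 7), (-51, 11, 10), (-182, 76, -1), (103, -65, 37)]
252 [(-56, 11, -17), (-56, 11, -14), (-35, 0, -12), (-52, 9, -7), (-54, 10, -4), (-55, 11, -1), (-53, 10, 3), (-50, 8, 6), (-55, 11, 9), (-56, 11, 12), (-56, 11, 16)]
257 [(-60, 11, -17), (-60, 11, -14), (-39, 0, -12), (-54, 8, -7), (-59, 10, -4), (-59, 10, -1), (-58, 10, 3), (-53, 7, 6), (-56, 9, 9), (-61, 11, 12), (-59, 11, 15)]
```

```bash
python3 - <<'E'
from m import *
d=load('w2.npy');v,u=np.mgrid[:384,:512];K=d['mtx'];D=d['depth'];M=T(get_state())
C=np.array([(u-K[0,2])/K[0,0],-(v-K[1,2])/K[1,1],-np.ones_like(D)]).transpose(1,2,0)*D[...,None]
Q=(C@d['mount'][:3,:3].T+d['mount'][:3,3])*1000
m=(abs(Q[...,0]+34.5)<1.5)&(abs(Q[...,1])<20)&(abs(Q[...,2])<20)
p=Q[m];A=np.c_[p[:,1:],np.ones(len(p))];print('plane',np.linalg.lstsq(A,p[:,0],rcond=None)[0],len(p))
# outer edge: topmost pixels per column
e=[]
for c in range(225,295):
    r=np.where(m[:,c])[0]
    if len(r):e.append(Q[r[0],c,1:])
e=np.array(e);e=e[e[:,0]>2]
from scipy.optimize import least_squares
f=least_squares(lambda a:np.hypot(*(e-a[:2]).T)-a[2],[0,0,17],loss='soft_l1');print('collar y,z,r',f.x,np.abs(f.fun).mean())
for nm,(U,W) in dict(left=(234,185),slotstart=(275,185),topedge=(255,171.5),botedge=(255,201.5)).items():print(nm,onz(d,U,W,.058))
c=M@np.r_[-.030,f.x[0]/1000,f.x[1]/1000,1];print('collar world',c)
E
```

```text
plane [ 2.82449510e-02 -2.47442821e-05 -3.51408853e+01] 1125
collar y,z,r [ 0.34300863  0.17309624 16.63490214] 0.17955346419430818
left [0.59897945 0.13528942 0.058     ]
slotstart [0.59945896 0.10666093 0.058     ]
topedge [0.60892992 0.12076691 0.058     ]
botedge [0.58702251 0.12043561 0.058     ]
collar world [0.58914762 0.11880402 0.1330324  1.        ]
```

```bash
python3 go.py .598 .1245 .075
```

```text
t 10.55 pos [0.5885 0.1191 0.103 ] F [ 0.2  0.2 -0.6] w 0.0211
x [-0.01   0.005 -1.   ] z [ 0.0118 -0.9999 -0.0055]
dp [ 0.233  0.082 -0.042]
ang [ 0.001 -0.003  0.007]
```

Emit:
arm_command([
  {"dp": [0, 0.08, -0.042], "angular": [0, -0.003, 0.007], "gripper": 15},
  {"dp": [0, 0, 0], "angular": [0, 0, 0], "gripper": 15},
  {"dp": [0.1, 0, 0], "angular": [0, 0, 0], "gripper": 15},
  {"dp": [0.1, 0, 0], "angular": [0, 0, 0], "gripper": 15},
  {"dp": [0, 0, 0], "angular": [0, 0, 0], "gripper": 15},
  {"dp": [0, 0, 0], "angular": [0, 0, 0], "gripper": 15},
  {"dp": [0, 0, 0], "angular": [0, 0, 0], "gripper": 15},
  {"dp": [0, 0, 0], "angular": [0, 0, 0], "gripper": 15},
])

```text
clock: 11.55
position: [0.5987, 0.1206, 0.0767]
ee_rot: [0.502, 0.498, 0.501, -0.498]
contact_force: [-0.4, -0.0, -1.9]
width: 0.0207
```

```bash
python3 go.py .598 .1245 .034
```

```text
t 11.55 pos [0.5987 0.1206 0.0767] F [-0.4 -0.  -1.9] w 0.0207
x [ 0.    -0.001 -1.   ] z [ 6.9e-03 -1.0e+00  8.0e-04]
dp [ 0.356 -0.006 -0.033]
ang [-0.002  0.    -0.   ]
```

Emit:
arm_command([
  {"dp": [0, -0.006, -0.033], "angular": [-0.002, 0, 0], "gripper": 15},
  {"dp": [0, 0, 0], "angular": [0, 0, 0], "gripper": 15},
  {"dp": [0, 0, 0], "angular": [0, 0, 0], "gripper": 15},
  {"dp": [0.05, 0, 0], "angular": [0, 0, 0], "gripper": 15},
  {"dp": [0.05, 0, 0], "angular": [0, 0, 0], "gripper": 15},
  {"dp": [0.03, 0, 0], "angular": [0, 0, 0], "gripper": 15},
  {"dp": [0, 0, 0], "angular": [0, 0, 0], "gripper": 15},
  {"dp": [0, 0, 0], "angular": [0, 0, 0], "gripper": 15},
])

```text
clock: 12.55
position: [0.5979, 0.1249, 0.0601]
ee_rot: [0.503, 0.497, 0.502, -0.497]
contact_force: [0.4, -0.8, -1.2]
width: 0.0211
```

```bash
python3 go.py .598 .1245 .034
```

```text
t 12.55 pos [0.5979 0.1249 0.0601] F [ 0.4 -0.8 -1.2] w 0.0211
x [ 0.    -0.001 -1.   ] z [ 1.040e-02 -9.999e-01  8.000e-04]
dp [0.217 0.    0.003]
ang [ 0.  0. -0.]
```

Emit:
arm_command([
  {"dp": [0.04, 0, 0], "angular": [0, 0, 0], "gripper": 15},
  {"dp": [0.04, 0, 0], "angular": [0, 0, 0], "gripper": 15},
  {"dp": [0.04, 0, 0], "angular": [0, 0, 0], "gripper": 15},
  {"dp": [0.03, 0, 0], "angular": [0, 0, 0], "gripper": 15},
  {"dp": [0.02, 0, 0], "angular": [0, 0, 0], "gripper": 15},
  {"dp": [0, 0, 0], "angular": [0, 0, 0], "gripper": 15},
  {"dp": [0, 0, 0], "angular": [0, 0, 0], "gripper": 15},
  {"dp": [0, 0, 0], "angular": [0, 0, 0], "gripper": 15},
])

```text
clock: 13.55
position: [0.5983, 0.1249, 0.0385]
ee_rot: [0.503, 0.497, 0.502, -0.497]
contact_force: [0.3, -0.1, -0.8]
width: 0.0209
```

```bash
python3 go.py .598 .1245 .032
```

```text
t 13.55 pos [0.5983 0.1249 0.0385] F [ 0.3 -0.1 -0.8] w 0.0209
x [ 0.001 -0.001 -1.   ] z [ 1.040e-02 -9.999e-01  8.000e-04]
dp [ 0.054 -0.002  0.003]
ang [ 0.     0.    -0.001]
```

Emit:
arm_command([
  {"dp": [0.025, 0, 0], "angular": [0, 0, 0], "gripper": 15},
  {"dp": [0, 0, 0], "angular": [0, 0, 0], "gripper": 15},
  {"dp": [0.015, 0, 0], "angular": [0, 0, 0], "gripper": 15},
  {"dp": [0, 0, 0], "angular": [0, 0, 0], "gripper": 15},
  {"dp": [0.01, 0, 0], "angular": [0, 0, 0], "gripper": 15},
  {"dp": [0, 0, 0], "angular": [0, 0, 0], "gripper": 15},
  {"dp": [0, 0, 0], "angular": [0, 0, 0], "gripper": 15},
  {"dp": [0, 0, 0], "angular": [0, 0, 0], "gripper": 15},
])

```text
clock: 14.55
position: [0.5989, 0.1249, 0.0337]
ee_rot: [0.503, 0.498, 0.502, -0.497]
contact_force: [-0.7, -0.3, 1.1]
width: 0.0217
```

```bash
python3 - <<'E'
from m import *
from go import to
to([.598,.1245,.032])
d=cam('wrist');M=T(get_state());e=[];m2=[]
v,u=np.mgrid[:384,:512];K=d['mtx'];D=d['depth']
P=(np.array([(u-K[0,2])/K[0,0],-(v-K[1,2])/K[1,1],-np.ones_like(D)]).transpose(1,2,0)*D[...,None])@d['C'][:3,:3].T+d['C'][:3,3]
q=(P-M[:3,3])@M[:3,:3]
m=(np.hypot(q[...,1],q[...,2])<.015)&(q[...,1]>.006)&(q[...,0]>-.042)&(q[...,0]<-.025);print('collar top z',np.median(P[m][:,2]),m.sum())
m=(q[...,1]>.025)&(q[...,1]<.032)&(abs(q[...,2])<.04)&(abs(P[...,2]-.058)<.01);print('rail top',np.median(P[m][:,2]),m.sum())
E
```

```text
t 14.55 pos [0.5989 0.1249 0.0337] F [-0.7 -0.3  1.1] w 0.0217
x [ 0.003 -0.001 -1.   ] z [ 1.050e-02 -9.999e-01  6.000e-04]
dp [ 0.014 -0.007  0.004]
ang [ 0.     0.    -0.002]
collar top z 0.06879169028576246 750
rail top 0.058189649914772795 2261
```

Emit:
arm_command([
  {"dp": [0.012, -0.006, 0], "angular": [0, 0, -0.002], "gripper": 15},
  {"dp": [0, 0, 0], "angular": [0, 0, 0], "gripper": 15},
  {"dp": [0.01, 0, 0], "angular": [0, 0, 0], "gripper": 15},
  {"dp": [0, 0, 0], "angular": [0, 0, 0], "gripper": 15},
  {"dp": [0, 0, 0], "angular": [0, 0, 0], "gripper": 15},
  {"dp": [0, 0, 0], "angular": [0, 0, 0], "gripper": 15},
  {"dp": [0, 0, 0], "angular": [0, 0, 0], "gripper": 15},
  {"dp": [0, 0, 0], "angular": [0, 0, 0], "gripper": 15},
])

```text
clock: 15.6
position: [0.5989, 0.125, 0.0318]
ee_rot: [0.503, 0.498, 0.502, -0.497]
contact_force: [-1.0, -0.2, 3.2]
width: 0.0214
```

```bash
python3 go.py .598 .1245 .032
```

```text
t 15.6 pos [0.5989 0.125  0.0318] F [-1.  -0.2  3.2] w 0.0214
x [ 0.001 -0.001 -1.   ] z [ 1.050e-02 -9.999e-01  6.000e-04]
dp [-0.002 -0.007  0.004]
ang [ 0.     0.    -0.001]
```

Nose on the bar at the entry: Fz is about +4.4 N over baseline and the collar about 4 mm above the rail. Drawing it along the slot past the lead-in.

Emit:
arm_command([
  {"dp": [0.01, -0.007, 0.005], "angular": [0, 0, -0.001], "gripper": 15},
  {"dp": [0, 0, 0], "angular": [0, 0, 0], "gripper": 15},
  {"dp": [0.001, 0, 0.02], "angular": [0, 0, 0], "gripper": 15},
  {"dp": [0.001, 0, 0.025], "angular": [0, 0, 0], "gripper": 15},
  {"dp": [0.001, 0, 0.025], "angular": [0, 0, 0], "gripper": 15},
  {"dp": [0.001, 0, 0.025], "angular": [0, 0, 0], "gripper": 15},
  {"dp": [0.001, 0, 0.025], "angular": [0, 0, 0], "gripper": 15},
  {"dp": [0, 0, 0], "angular": [0, 0, 0], "gripper": 15},
])

```text
clock: 16.6
position: [0.5997, 0.1109, 0.0306]
ee_rot: [0.502, 0.499, 0.502, -0.496]
contact_force: [0.3, 0.2, 4.4]
width: 0.0212
```

```bash
python3 go.py .5982 .100 .031
```

```text
t 16.6 pos [0.5997 0.1109 0.0306] F [0.3 0.2 4.4] w 0.0212
x [ 0.003  0.003 -1.   ] z [ 0.0095 -1.     -0.0029]
dp [-0.004 -0.013  0.091]
ang [-0.    -0.002 -0.002]
```

Emit:
arm_command([
  {"dp": [0, -0.012, 0], "angular": [0, -0.002, -0.002], "gripper": 15},
  {"dp": [0, 0, 0], "angular": [0, 0, 0], "gripper": 15},
  {"dp": [0, -0.002, 0.02], "angular": [0, 0, 0], "gripper": 15},
  {"dp": [0.001, -0.001, 0.025], "angular": [0, 0, 0], "gripper": 15},
  {"dp": [0.001, -0.001, 0.025], "angular": [0, 0, 0], "gripper": 15},
  {"dp": [0.001, -0.001, 0.02], "angular": [0, 0, 0], "gripper": 15},
  {"dp": [0, 0, 0], "angular": [0, 0, 0], "gripper": 15},
  {"dp": [0, 0, 0], "angular": [0, 0, 0], "gripper": 15},
])

```text
clock: 17.6
position: [0.5982, 0.0991, 0.0304]
ee_rot: [0.503, 0.498, 0.502, -0.498]
contact_force: [0.9, 2.7, 3.7]
width: 0.0211
```

```bash
python3 go.py .5984 .094 .031
```

```text
t 17.6 pos [0.5982 0.0991 0.0304] F [0.9 2.7 3.7] w 0.0211
x [ 0.001 -0.001 -1.   ] z [ 9.3e-03 -1.0e+00  6.0e-04]
dp [-0.005  0.001  0.042]
ang [-0.001  0.    -0.001]
```

Emit:
arm_command([
  {"dp": [0, 0, 0.01], "angular": [0, 0, 0], "gripper": 15},
  {"dp": [0, 0, 0.01], "angular": [0, 0, 0], "gripper": 15},
  {"dp": [0, 0, 0.01], "angular": [0, 0, 0], "gripper": 15},
  {"dp": [0, 0, 0.01], "angular": [0, 0, 0], "gripper": 15},
  {"dp": [0, 0, 0.01], "angular": [0, 0, 0], "gripper": 15},
  {"dp": [0, 0, 0.01], "angular": [0, 0, 0], "gripper": 15},
  {"dp": [0, 0, 0.01], "angular": [0, 0, 0], "gripper": 15},
  {"dp": [0, 0, 0.01], "angular": [0, 0, 0], "gripper": 15},
])

```text
clock: 18.6
position: [0.5979, 0.0898, 0.0303]
ee_rot: [0.502, 0.498, 0.502, -0.497]
contact_force: [-0.7, 2.7, 4.6]
width: 0.0209
```

```bash
python3 go.py .5985 .08 .031
```

```text
t 18.6 pos [0.5979 0.0898 0.0303] F [-0.7  2.7  4.6] w 0.0209
x [ 0.     0.001 -1.   ] z [ 9.1e-03 -1.0e+00 -9.0e-04]
dp [-0.006  0.004  0.082]
ang [-0.001 -0.001 -0.   ]
```

Emit:
arm_command([
  {"dp": [0, 0.003, 0.01], "angular": [0, 0, 0], "gripper": 15},
  {"dp": [0, 0, 0.01], "angular": [0, 0, 0], "gripper": 15},
  {"dp": [0, 0, 0.01], "angular": [0, 0, 0], "gripper": 15},
  {"dp": [0, 0, 0.01], "angular": [0, 0, 0], "gripper": 15},
  {"dp": [0, 0, 0.01], "angular": [0, 0, 0], "gripper": 15},
  {"dp": [0, 0, 0.01], "angular": [0, 0, 0], "gripper": 15},
  {"dp": [0, 0, 0.01], "angular": [0, 0, 0], "gripper": 15},
  {"dp": [0, 0, 0.01], "angular": [0, 0, 0], "gripper": 15},
])

```text
clock: 19.6
position: [0.5982, 0.0796, 0.0303]
ee_rot: [0.502, 0.498, 0.503, -0.498]
contact_force: [0.1, 3.2, 3.7]
width: 0.021
```

```bash
python3 go.py .5985 .07 .031
```

```text
t 19.6 pos [0.5982 0.0796 0.0303] F [0.1 3.2 3.7] w 0.021
x [-0.     0.001 -1.   ] z [ 9.1e-03 -1.0e+00 -9.0e-04]
dp [-0.006  0.002  0.08 ]
ang [-0.001 -0.001  0.   ]
```

Emit:
arm_command([
  {"dp": [0, 0.002, 0.01], "angular": [0, 0, 0], "gripper": 15},
  {"dp": [0, 0, 0.01], "angular": [0, 0, 0], "gripper": 15},
  {"dp": [0, 0, 0.01], "angular": [0, 0, 0], "gripper": 15},
  {"dp": [0, 0, 0.01], "angular": [0, 0, 0], "gripper": 15},
  {"dp": [0, 0, 0.01], "angular": [0, 0, 0], "gripper": 15},
  {"dp": [0, 0, 0.01], "angular": [0, 0, 0], "gripper": 15},
  {"dp": [0, 0, 0.01], "angular": [0, 0, 0], "gripper": 15},
  {"dp": [0, 0, 0.01], "angular": [0, 0, 0], "gripper": 15},
])

```text
clock: 20.6
position: [0.5985, 0.0692, 0.0302]
ee_rot: [0.502, 0.498, 0.503, -0.498]
contact_force: [0.4, 2.8, 4.5]
width: 0.0212
```

```bash
python3 go.py .5986 .06 .031
```

```text
t 20.6 pos [0.5985 0.0692 0.0302] F [0.4 2.8 4.5] w 0.0212
x [-0.     0.001 -1.   ] z [ 9.1e-03 -1.0e+00 -9.0e-04]
dp [-0.006  0.     0.077]
ang [-0.001 -0.001  0.   ]
```

Emit:
arm_command([
  {"dp": [0, 0, 0.01], "angular": [0, 0, 0], "gripper": 15},
  {"dp": [0, 0, 0.01], "angular": [0, 0, 0], "gripper": 15},
  {"dp": [0, 0, 0.01], "angular": [0, 0, 0], "gripper": 15},
  {"dp": [0, 0, 0.01], "angular": [0, 0, 0], "gripper": 15},
  {"dp": [0, 0, 0.01], "angular": [0, 0, 0], "gripper": 15},
  {"dp": [0, 0, 0.01], "angular": [0, 0, 0], "gripper": 15},
  {"dp": [0, 0, 0.01], "angular": [0, 0, 0], "gripper": 15},
  {"dp": [0, 0, 0.01], "angular": [0, 0, 0], "gripper": 15},
])

```text
clock: 21.6
position: [0.5985, 0.059, 0.0302]
ee_rot: [0.502, 0.498, 0.503, -0.498]
contact_force: [0.3, 3.4, 4.8]
width: 0.0211
```

```bash
python3 go.py .5987 .05 .031
```

```text
t 21.6 pos [0.5985 0.059  0.0302] F [0.3 3.4 4.8] w 0.0211
x [-0.     0.001 -1.   ] z [ 9.1e-03 -1.0e+00 -9.0e-04]
dp [-0.006  0.001  0.075]
ang [-0.001 -0.001  0.   ]
```

Emit:
arm_command([
  {"dp": [0, 0.002, 0.01], "angular": [0, 0, 0], "gripper": 15},
  {"dp": [0, 0, 0.01], "angular": [0, 0, 0], "gripper": 15},
  {"dp": [0, 0, 0.01], "angular": [0, 0, 0], "gripper": 15},
  {"dp": [0, 0, 0.01], "angular": [0, 0, 0], "gripper": 15},
  {"dp": [0, 0, 0.01], "angular": [0, 0, 0], "gripper": 15},
  {"dp": [0, 0, 0.01], "angular": [0, 0, 0], "gripper": 15},
  {"dp": [0, 0, 0.01], "angular": [0, 0, 0], "gripper": 15},
  {"dp": [0, 0, 0.01], "angular": [0, 0, 0], "gripper": 15},
])

```text
clock: 22.6
position: [0.5971, 0.0471, 0.0282]
ee_rot: [0.502, 0.496, 0.503, -0.499]
contact_force: [-0.4, 3.1, 3.0]
width: 0.0209
```

```bash
python3 go.py .5988 .04 .031
```

```text
t 22.6 pos [0.5971 0.0471 0.0282] F [-0.4  3.1  3. ] w 0.0209
x [-0.005 -0.002 -1.   ] z [ 0.0098 -1.      0.0016]
dp [-0.023  0.014  0.059]
ang [-0.     0.001  0.003]
```

Emit:
arm_command([
  {"dp": [0, 0, 0], "angular": [0, 0, 0], "gripper": 15},
  {"dp": [0, 0, 0], "angular": [0, 0, 0], "gripper": 15},
  {"dp": [0, 0, 0], "angular": [0, 0, 0], "gripper": 15},
  {"dp": [0, 0, 0], "angular": [0, 0, 0], "gripper": 15},
  {"dp": [0, 0, 0], "angular": [0, 0, 0], "gripper": 15},
  {"dp": [0, 0, 0], "angular": [0, 0, 0], "gripper": 15},
  {"dp": [0, 0, 0], "angular": [0, 0, 0], "gripper": 15},
  {"dp": [0, 0, 0], "angular": [0, 0, 0], "gripper": 15},
])

```text
clock: 23.6
position: [0.5971, 0.047, 0.0282]
ee_rot: [0.502, 0.496, 0.503, -0.499]
contact_force: [-0.9, 1.2, 0.9]
width: 0.0214
```

```bash
cat > col.py <<'E'
from m import *
from go import to
to([.5988,.045,.031])
M=T(get_state());d=cam('wrist')
v,u=np.mgrid[:384,:512];K=d['mtx'];D=d['depth']
P=(np.array([(u-K[0,2])/K[0,0],-(v-K[1,2])/K[1,1],-np.ones_like(D)]).transpose(1,2,0)*D[...,None])@d['C'][:3,:3].T+d['C'][:3,3]
q=(P-M[:3,3])@M[:3,:3]
m=(np.hypot(q[...,1],q[...,2])<.015)&(q[...,1]>.006)&(q[...,0]>-.042)&(q[...,0]<-.025);a=np.median(P[m][:,2])
m=(q[...,1]>.025)&(q[...,1]<.032)&(abs(q[...,2])<.04)&(abs(P[...,2]-.058)<.01);b=np.median(P[m][:,2])
print('gap mm',(a-b-.005)*1000,'collar top',a,'rail',b)
E
python3 col.py
```

```text
t 23.6 pos [0.5971 0.047  0.0282] F [-0.9  1.2  0.9] w 0.0214
x [-0.005 -0.002 -1.   ] z [ 0.0102 -0.9999  0.002 ]
dp [-0.023  0.014  0.017]
ang [-0.     0.001  0.003]
gap mm 0.053780331846613356 collar top 0.06325477369180921 rail 0.058200993359962594
```

The pin dropped: the collar is now flat on the rail (gap 0.05 mm) and the spring force is gone, at rail y about −7 mm. I'll recentre x slightly and release.

Emit:
arm_command([
  {"dp": [0, 0.008, 0], "angular": [0, 0, 0], "gripper": 15},
  {"dp": [0, 0, 0], "angular": [0, 0, 0], "gripper": 15},
  {"dp": [0, 0, 0], "angular": [0, 0, 0], "gripper": 22},
  {"dp": [0, 0, 0], "angular": [0, 0, 0], "gripper": 25},
  {"dp": [0, 0, 0], "angular": [0, 0, 0], "gripper": 30},
  {"dp": [0, 0, 0], "angular": [0, 0, 0], "gripper": 45},
  {"dp": [0, 0, 0], "angular": [0, 0, 0], "gripper": 60},
  {"dp": [0, 0, 0], "angular": [0, 0, 0], "gripper": 70},
])

```text
clock: 24.65
position: [0.5977, 0.0462, 0.028]
ee_rot: [0.502, 0.495, 0.503, -0.5]
contact_force: [0.1, 0.0, -0.6]
width: 0.0703
```

```bash
python3 col.py
```

```text
t 24.65 pos [0.5977 0.0462 0.028 ] F [ 0.1  0.  -0.6] w 0.0703
x [-0.006 -0.003 -1.   ] z [ 0.0105 -0.9999  0.0032]
dp [-0.025  0.009  0.01 ]
ang [0.    0.002 0.004]
gap mm 0.059013480550697446 collar top 0.06322439444623314 rail 0.05816538096568244
```

Free, and the collar is still flat. Lifting clear: fingers at 70 mm leave about 24 mm on each side.

Emit:
arm_command([
  {"dp": [-0.04, 0, 0], "angular": [0, 0, 0], "gripper": 80},
  {"dp": [-0.1, 0, 0], "angular": [0, 0, 0], "gripper": 80},
  {"dp": [-0.15, 0, 0], "angular": [0, 0, 0], "gripper": 80},
  {"dp": [-0.15, 0, 0], "angular": [0, 0, 0], "gripper": 80},
  {"dp": [-0.15, 0, 0], "angular": [0, 0, 0], "gripper": 80},
  {"dp": [-0.15, 0, 0], "angular": [0, 0, 0], "gripper": 80},
  {"dp": [-0.15, 0, 0], "angular": [0, 0, 0], "gripper": 80},
  {"dp": [0, 0, 0], "angular": [0, 0, 0], "gripper": 80},
])

```text
clock: 25.7
position: [0.5998, 0.0466, 0.1443]
ee_rot: [0.504, 0.497, 0.502, -0.498]
contact_force: [-0.0, 1.0, -0.2]
width: 0.0799
```

```bash
python3 - <<'E'
from m import *
from go import to
to([.5988,.047,.15]);d=cam('wrist');e=cam('side')
v,u=np.mgrid[:384,:512];K=d['mtx'];D=d['depth']
P=(np.array([(u-K[0,2])/K[0,0],-(v-K[1,2])/K[1,1],-np.ones_like(D)]).transpose(1,2,0)*D[...,None])@d['C'][:3,:3].T+d['C'][:3,3]
x,y,Z=P[...,0],P[...,1],P[...,2]
r=np.hypot(x-.5988,y-.047)
k=(r<.016)&(Z>.1);top=P[k];print('knob top',np.median(top,0),len(top))
c=(r<.019)&(r>.009)&(Z>.0605)&(Z<.068);print('collar',np.median(P[c],0),np.percentile(P[c],[1,99],axis=0).round(4).tolist())
A=np.c_[P[c][:,:2]-P[c][:,:2].mean(0),np.ones(c.sum())];print('tilt',np.linalg.lstsq(A,P[c][:,2],rcond=None)[0])
b=(r>.022)&(r<.03)&(abs(Z-.058)<.004);print('rail',np.median(Z[b]))
H,S,V=cv2.split(cv2.cvtColor(e['image'],cv2.COLOR_BGR2HSV));o=load('side.npy')
for q in(o,e):
    h=cv2.cvtColor(q['image'],cv2.COLOR_BGR2HSV);HH,SS=h[...,0],h[...,1]
    print([blob(q,(HH>lo)&(HH<hi)&(SS>120)&(v>240)&(v<300)&(u>255)&(u<375))[:1] for lo,hi in((50,90),(105,130))])
cv2.imwrite('pics/7.png',np.hstack([d['image'][60:384,80:420],cv2.resize(e['image'][60:222,180:340],None,fx=2,fy=2)]))
E
```

```text
t 25.7 pos [0.5998 0.0466 0.1443] F [-0.   1.  -0.2] w 0.0799
x [ 0.001 -0.004 -1.   ] z [ 0.0107 -0.9999  0.0035]
dp [-0.048 -0.008 -0.003]
ang [ 0.     0.002 -0.   ]
knob top [0.61043788 0.04700129 0.25930492] 2955
collar [0.60559821 0.04756707 0.06312572] [[0.5896, 0.031, 0.0609], [0.6142, 0.0629, 0.0648]]
tilt [0.00098764 0.00016354 0.06306753]
rail 0.05808826027615788
[[(54, [274.8, 276.6], [270, 273, 11, 8])], [(110, [357.7, 269.0], [353, 261, 13, 15])]]
[[(54, [274.8, 276.7], [270, 273, 10, 8])], [(74, [357.4, 271.0], [353, 266, 11, 10])]]
```

View pics/7.png

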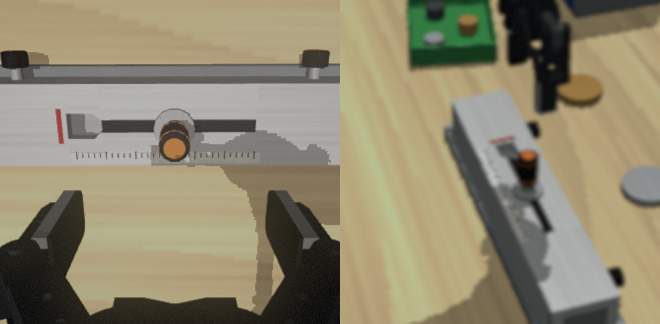

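```bash
python3 - <<'E'
from m import *
for d in(load('side.npy'),cam('side')):
    v,u=np.mgrid[:384,:512];K=d['mtx'];D=d['depth']
    P=(np.array([(u-K[0,2])/K[0,0],-(v-K[1,2])/K[1,1],-np.ones_like(D)]).transpose(1,2,0)*D[...,None])@d['C'][:3,:3].T+d['C'][:3,3]
    for c in((.501,-.257),(.638,-.285)):
        m=(np.hypot(P[...,0]-c[0],P[...,1]-c[1])<.025)&(P[...,2]>.075);print(P[m].mean(0).round(4),P[m].max(0).round(4),m.sum())
s=get_state();print(s['clock'],s['contact_force'].round(1) if hasattr(s['contact_force'],'round') else s['contact_force'])
sign_off()
E
```

```text
[ 0.5003 -0.2599  0.0914] [ 0.5129 -0.2453  0.0996] 206
[ 0.6359 -0.2897  0.0909] [ 0.648  -0.2761  0.0991] 205
[ 0.5004 -0.2598  0.0914] [ 0.5125 -0.2448  0.0992] 204
[ 0.6359 -0.2896  0.091 ] [ 0.6488 -0.2754  0.0995] 206
25.85 [-0.4 -0.1 -0.5]
the job is handed in; nothing more can be done
```

The stop pin is standing in the hidden notch, upright and free, and the job is handed in at 25.9 s of the 54 s allowed. I lifted it from the middle hole, let it into the entry until the nose met the bar, then drew it along under about 4–6 N until it dropped. The drop was at about y = −7 mm of the rail.

**Last checks:**
- **Collar:** flat on the rail. Its top is 5.0 mm above the rail's top, which is its own thickness, and it is tilted about 0.001 rad.
- **Position:** world y ≈ 0.047 m, in the slot. I got no clean figure for its distance from the slot's line: the jaws read 1–2 mm off it when the pin dropped, and I nudged them about 1 mm back towards it before letting go.
- **Plug gauges:** both within about 0.1 mm of where they started.
- **Robot:** fingers open and well clear, with no contact force beyond sensor noise.

**Checks that failed or disagreed:**
- **First grasp:** it missed. The fingertips were about 45 mm short of the reported tool point and closed in the air above the knob. I measured the offset with the wrist camera's depth and gripped again.
- **Knob height:** in the final check it came out wrong (z = 0.26 m) because the mask also caught part of the gripper, so I ignored it.
- **Blue gauge's colour patch:** it looked smaller in the final side view. The depth check showed the gauge had not moved.
- **Peak force:** I only saw the force between moves. The highest reading was about 6 N, but brief peaks in between were not visible.

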